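# Divert a batch of inspected balls to the other chute

### The arm

A 6-joint arm with a two-finger parallel gripper is mounted at the origin on the work surface. World frame = base frame: x ahead of the robot, y to its left, z up, the work surface at z = 0. Lengths are in m, angles in rad, forces in N, time in s.
With the tool pointing down it reaches from about 0.275 to 1 m from the base axis. Payload 8.4 kg.
Tool frame: the origin (TCP) lies midway between the tips of the shut fingers; the grasp point (between the pads) lies robot.grip_point_offset behind it (robot.grip_point_offset is the distance from the TCP to the grasp point, in m); x points along the fingers, y is the direction in which the jaws open and shut, and the axes are right-handed (so a half turn about x gives the same grasp; the last joint's range is limited). The gripper opens to 85 mm and grips with 20 to 120 N. Pads are 22 mm wide; open, the fingers measure 114 mm over their backs; the gripper's body (76 mm by 85 mm) begins 54 mm behind the grasp point. The pads swing forward as they close: fully open they stand 13 mm farther back than shut.
Start: joints at [-1.166, 0.353, 1.633, -0, 1.155, -0.002], TCP at [0.247, -0.574, 0.231] pointing down, gripper open.
Joint ranges: [-2.63, 2.63], [-0.92, 2.1], [0.06, 2.66], [-1.3, 4.44], [0, 2.69], [-3.02, 3.02]. Speed limits (rad/s): [2.22, 2.22, 2.79, 3.14, 3.14, 3.14].

### API

Orientations are given as [roll, pitch, yaw] about the fixed x, y, z axes, in that order (R = Rz(yaw) Ry(pitch) Rx(roll)).
In Python, from bench import robot gives the robot as it stands. The module is installed in compiled form; this text tells all that it offers.
- The arm moves only by the tool play_rows, never from a script. Its arguments are lists of equal length, an entry for each row: "twist": the turn, a rotation vector about the world's x, y, z in units of 8 degrees (1.0 is 8 degrees), a list of three; "slide": the shift along the world's x, y, z in units of 50 mm (1.0 is 50 mm), a list of three; "hand": the opening in per cent of the stroke, from 0 (shut) to 100 (fully open). A call has 1 to 8 rows; each row is the pose to reach, as a shift and turn from the pose measured when the call began; what a row does not reach only later rows make up. A row lasts 1/10 s, in which the tool goes at most 50 mm and 8.59 degrees, less where a joint would pass 70% of its speed; a pose out of reach is approached as far as the arm can. A call with a gripper value outside its range is refused whole. The fingers move at their own pace and stop on an object; the grip force is fixed at half the most. Time passes only in rows, so rows that repeat a pose let the fingers close. It gives the time, the measured TCP pose, the force and the opening at its end, in the units of the state.
- robot.read_state(): the state, without advancing time (a new reading comes with each control period).
- robot.read_camera(name): name is "side" or "top" or "wrist"; returns the picture (420x560x3 uint8, red, green, blue); there is no depth.
- robot.camera_params(name): a dict with "fx", "fy", "cx", "cy" (pixels), "distortion" ([k1, k2, p1, p2, k3] as OpenCV has them; the pictures are not rectified), "world_from_camera" (4x4, takes a point from camera to world coordinates). Camera axes: x right, y up, looking along -z (the intrinsics and any distortion apply to the point x, -y, -z); pixel columns grow to the right and rows downward; lengths in m; the calibration is good to about 2 mm. A picture is of the moment at which its call begins: read the wrist's pose just before it. camera_params takes no time and is no camera call; for the wrist camera it gives the pose at the moment of the call.
- robot.job_done(): hands the job in, once; it reports no verdict.
Trained networks look in the newest picture that a camera, given by its name, has taken for a name from the list of things; names that differ only in an ending like _2 or _b are one class to them, and where a whole thing is asked for, a point or a joint stands for the part that bears it (a point fixed in the world has none). Each returns a list of dicts, best first, with "score" (0 to 1); they miss things now and then, are a little off and sometimes report something else, mostly with a low value. They report only what shows in the picture. A call takes as long as a camera call.
- robot.find_in(camera, label): "rect" ([left, top, right, bottom] in pixels, round what is visible of it).
- robot.cut_out(camera, label): "pixels" (420x560 bool, what is visible of it) and "rect" ([left, top, right, bottom] in pixels, round what is visible of it).
- robot.pinpoint(camera, label): "pixel" ([column, row] in pixels: a listed point, or the origin of a listed thing).
The state is a dict: "time": time; "qpos": joint angles; "qd": joint speeds; "tau": joint torques, N m; "eef_pos": TCP position; "tool_rot": TCP orientation; "force": force on the tool from outside, world axes, zero at the start; "ft_torque": the same for the moment, N m; "gripper_width": opening from 0.0 (shut) to 1.0 (fully open).
Only numpy, scipy, OpenCV 4.12 (cv2) and the standard library are available. Lean on these libraries where they do the work, as an engineer would, in place of code of your own. Each camera call takes 0.05 s, during which the arm holds its last target. There are 200 camera calls.

### The job

The seesaw gate of the ball sorting rig is set for one tray, but the batch waiting in the feed belongs in the tray on the other side. With the fingertips, push the raised end of the gate down so that it rocks over its pivot and stays there, then press the red release plunger and keep it down until all four balls have run down the other chute into its tray; finally let the plunger spring back up and move clear. Do not touch the balls, do not shift or lift the trays, and leave the other things on the bench alone.

Things in the scene. Friction and masses are not known exactly. Their poses are not given: they have to be found in the camera images.
- sorter: ball sorting rig, fixed; dark base plate 320 x 350 x 10 mm. Origin: on the bench below the gate's pivot. x: away from the robot, up the feed track (slopes 18 deg down towards the gate, from x = 0.20 to 0.024 m at y = 0); y: to its left chute; z up. White chutes lead from the gate's ends to the two trays. A camera post stands at x = 0.15, y = 0.085, with its cable 0.32 m high; all else is below 0.24 m.
- gate (a joint): tilt (rad) of the seesaw gate, a blue open trough 210 mm long along the rig's y, on a pivot pin 115 mm above the bench. Rests at +0.32 or -0.32. Positive: left (+y) end raised, balls run down the RIGHT chute; negative: right end raised, balls go LEFT. Top-heavy: pushed a little past level (0) it falls over to the other stop and stays. Under 2 N on a pad moves it.
- gate_left_pad (a point): centre of the top face of the yellow press pad on the gate's left (+y) end, on the robot's side; pad 50 mm (x) by 46 mm (y). From the pivot: 52 mm towards the robot, 88 mm left, 24 mm up with the gate level. Moves with the gate: about 165 mm above the bench when raised, 110 mm when low, and 15 mm farther out. The trough's 18 mm wall stands 27 mm behind it.
- gate_right_pad (a point): the same on the gate's right (-y) end.
- plunger (a joint): travel (m) of the red release plunger: 0 up (its stop pin holds the balls in the track), 0.018 fully down (balls run out). Sprung: 1.5 N to start, 3.6 N fully down; springs up when let go. From about 0.015 the balls pass; all four are in the tray within about 3 s.
- plunger_top (a point): centre of the top face of the red plunger cap, 30 mm across, 212 mm above the bench when up, at x = 0.052, y = -0.066 in the rig's frame; moves straight down when pressed.
- ball1_center (a point): centre of steel ball 1 of 4, 25 mm across, 64 g; at the start they wait in a row on the feed track, ball 1 against the stop pin
- ball2_center (a point): centre of steel ball 2 of 4, 25 mm across, 64 g; at the start they wait in a row on the feed track, ball 1 against the stop pin
- ball3_center (a point): centre of steel ball 3 of 4, 25 mm across, 64 g; at the start they wait in a row on the feed track, ball 1 against the stop pin
- ball4_center (a point): centre of steel ball 4 of 4, 25 mm across, 64 g; at the start they wait in a row on the feed track, ball 1 against the stop pin
- tray_blue: blue collecting tray standing loose on the bench under the end of one of the chutes (either side), open box 120 (x) x 130 (y) x 40 mm, walls and floor 4 mm; origin at the centre of its underside. About 0.26 m to the side of the rig's origin.
- tray_white: white collecting tray standing loose on the bench under the end of one of the chutes (either side), open box 120 (x) x 130 (y) x 40 mm, walls and floor 4 mm; origin at the centre of its underside. About 0.26 m to the side of the rig's origin.
- amber_big: brown glass jar with a black lid, 56 mm across, 105 mm tall, loose on the bench near the rig, to be left alone; origin at the centre of its underside
- amber_small: brown glass jar with a black lid, 40 mm across, 75 mm tall, loose on the bench near the rig, to be left alone; origin at the centre of its underside
- module_big: green sensor board lying flat, 58 x 46 x 16 mm, loose on the bench near the rig, to be left alone; origin at the centre of its underside
- module_small: green sensor board lying flat, 44 x 35 x 16 mm, loose on the bench near the rig, to be left alone; origin at the centre of its underside
- vial: small glass vial with a white lid, 24 mm across, 46 mm tall, loose on the bench near the rig, to be left alone; origin at the centre of its underside
- driver: screwdriver lying on the bench, 160 mm long, loose on the bench near the rig, to be left alone; origin at the centre of its underside

How it is judged:
By the outcome, as a careful person would: the job done as asked, in the order asked, and still so for the second after the job is handed in, with the robot touching nothing.
It also fails if it takes over 40 s, if anything falls off the work surface, if the arm or the gripper's body presses on something with over 40 N, if the wrist force passes 120 N, or if a joint passes its speed limit or range.

## Working session

There is one attempt and no reset: what is moved stays moved. The work goes in short steps, Python scripts to look and compute and a tool call to move; the robot and the scene stay as the last step left them, time stands still between calls to the robot, and variables do not carry over. Pictures are saved under pics/ and viewed, about 8 in all and at most 12, crops included, and the job is handed in when it is done.

Besides the shell and the picture viewer there is one more tool, called after "Emit:" as name(argument=value, ...) on one line, values as JSON. play_rows: Moves the arm, as the interface text tells. Its arguments: {"type":"object","properties":{"twist":{"type":"array","items":{"type":"array","items":{"type":"number"}}},"slide":{"type":"array","items":{"type":"array","items":{"type":"number"}}},"hand":{"type":"array","items":{"type":"number"}}},"required":["twist","slide","hand"]}

```bash
mkdir -p pics
cat > h.py <<'E'
from bench import robot
import numpy as np, cv2
def snap(n,f):
    im=robot.read_camera(n); cv2.imwrite('pics/'+f,im[:,:,::-1]); return im
def ray(n,px):
    c=robot.camera_params(n); K=np.array([[c['fx'],0,c['cx']],[0,c['fy'],c['cy']],[0,0,1]])
    u=cv2.undistortPoints(np.array([[px]],float),K,np.array(c['distortion'],float))[0,0]
    T=np.array(c['world_from_camera']); d=T[:3,:3]@np.array([u[0],-u[1],-1]); return T[:3,3],d
def atz(n,px,z):
    o,d=ray(n,px); return o+d*(z-o[2])/d[2]
def proj(n,P):
    c=robot.camera_params(n); K=np.array([[c['fx'],0,c['cx']],[0,c['fy'],c['cy']],[0,0,1]])
    T=np.array(c['world_from_camera']); p=T[:3,:3].T@(np.array(P)-T[:3,3]); p=p*[1,-1,-1]
    return cv2.projectPoints(p[None],np.zeros(3),np.zeros(3),K,np.array(c['distortion'],float))[0].ravel()
E
python3 - <<'E'
from h import *
np.set_printoptions(precision=4,suppress=True)
a=snap('top','top0.png'); b=snap('side','side0.png'); cv2.imwrite('pics/both.png',cv2.resize(np.hstack([a,b])[:,:,::-1],(1120,420))) 
for c in('top','side'):
    print(c,np.array(robot.camera_params(c)['world_from_camera'])[:3,3])
    for l,z in(('sorter',0),('gate_left_pad',.165),('gate_right_pad',.11),('plunger_top',.212),('ball1_center',.15),('ball4_center',.15),('tray_blue',0),('tray_white',0)):
        for r in robot.pinpoint(c,l)[:2]: print(l,round(r['score'],2),np.round(r['pixel'],1),atz(c,r['pixel'],z))
print(robot.read_state())
E
```

```text
top [0.3573 0.0327 1.0919]
sorter 0.59 [307.2 214.8] [ 0.5393 -0.054   0.    ]
gate_left_pad 0.8 [272.9 221.1] [0.4984 0.033  0.165 ]
gate_left_pad 0.67 [310.8 215.8] [ 0.5096 -0.0486  0.165 ]
gate_right_pad 0.63 [351.  232.3] [ 0.4804 -0.1438  0.11  ]
plunger_top 0.72 [348.5 175.1] [ 0.5874 -0.1248  0.212 ]
plunger_top 0.64 [407.7 230. ] [ 0.4719 -0.2406  0.212 ]
ball1_center 0.52 [316.7 173. ] [ 0.6087 -0.0651  0.15  ]
ball1_center 0.31 [397.1 190.4] [ 0.5683 -0.2421  0.15  ]
ball4_center 0.41 [325.7 135.8] [ 0.6957 -0.0874  0.15  ]
tray_blue 0.85 [205.4 200.8] [0.5765 0.2046 0.    ]
tray_white 0.59 [407.4 228.1] [ 0.5044 -0.3061  0.    ]
tray_white 0.52 [396.8 188.2] [ 0.6077 -0.2854  0.    ]
side [0.1261 0.8318 0.7376]
sorter 0.84 [292.1 240.7] [ 0.55   -0.0553  0.    ]
gate_left_pad 0.96 [295.8 210.1] [0.4995 0.0269 0.165 ]
gate_right_pad 0.79 [329.7 199.4] [ 0.4721 -0.1385  0.11  ]
gate_right_pad 0.53 [295.6 239.9] [0.4804 0.0707 0.11  ]
plunger_top 0.57 [295.7 160.4] [ 0.5734 -0.1346  0.212 ]
ball1_center 0.44 [274.3 178.5] [ 0.6337 -0.1196  0.15  ]
ball4_center 0.49 [295.1 242.6] [0.4547 0.1288 0.15  ]
ball4_center 0.43 [255.4 160. ] [ 0.741 -0.202  0.15 ]
tray_white 0.59 [341.8 200.6] [ 0.4942 -0.3176  0.    ]
{'time': 0.9, 'qpos': array([-1.1664,  0.353 ,  1.6334,  0.    ,  1.1552, -0.0024]), 'qd': array([ 0.0016,  0.0025, -0.0004,  0.0006,  0.0004,  0.0009]), 'tau': array([  0.0031, -60.5153, -34.2439,   0.0003,   0.001 ,  -0.    ]), 'eef_pos': array([ 0.2473, -0.574 ,  0.2313]), 'tool_rot': array([ 2.3102,  1.5707, -0.4246]), 'force': array([-0.6645, -0.5843,  0.0885]), 'ft_torque': array([0.0067, 0.0022, 0.024 ]), 'gripper_width': 1.0005206984207873}
```

View pics/top0.png

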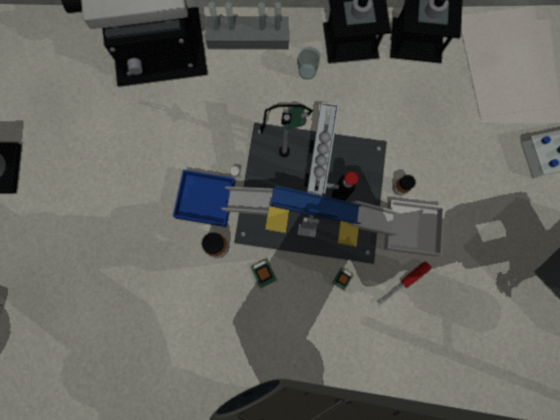

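View pics/side0.png

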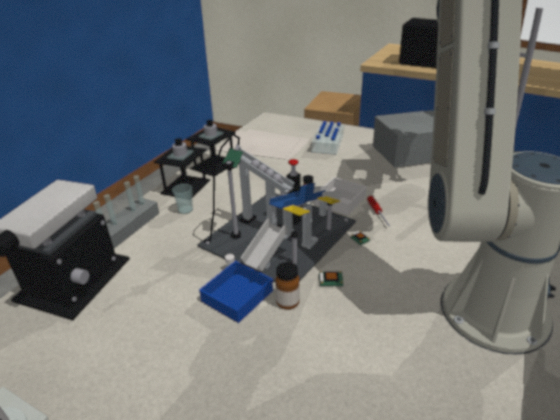

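The top view shows the left pad at (277,219), the right pad at (348,234), the red cap at (351,179) and the blue tray on the left. In the side view the left pad at (297,210) looks raised. Next I fit the rig pose under both gate hypotheses.

```bash
cat > fit.py <<'E'
from h import *
from scipy.optimize import least_squares
np.set_printoptions(precision=4,suppress=True)
def rigpts(t):
    d={}
    for s,n in((1,'gate_left_pad'),(-1,'gate_right_pad')):
        y,z=s*.088,.024
        d[n]=np.array([-.052,y*np.cos(t)-z*np.sin(t),.115+y*np.sin(t)+z*np.cos(t)])
    d['plunger_top']=np.array([.052,-.066,.212])
    return d
def w(p,q):
    c,s=np.cos(p[2]),np.sin(p[2]); return np.array([p[0]+c*q[0]-s*q[1],p[1]+s*q[0]+c*q[1],q[2]])
if __name__=='__main__':
    obs=[]
    for c in('top','side'):
        robot.read_camera(c)
        for l in('gate_left_pad','gate_right_pad','plunger_top'):
            r=robot.pinpoint(c,l)
            if r: obs.append((c,l,r[0]['pixel']))
    corn=[(250,124),(386,140),(374,262),(236,248)]
    cp=[(.175,.16),(.175,-.16)]
    for px in corn: print('corner',atz('top',px,.01))
    for t in(.32,-.32):
        R=rigpts(t)
        f=lambda p:np.concatenate([proj(c,w(p,R[l]))-px for c,l,px in obs])
        r=least_squares(f,[.55,-.055,-.15],loss='soft_l1')
        print(t,r.cost,r.x); 
        for (c,l,px),e in zip(obs,f(r.x).reshape(-1,2)): print(c,l,np.round(px,1),e)
        for l in R: print(l,w(r.x,R[l]))
E
python3 fit.py
python3 -c "
import cv2
i=cv2.imread('pics/side0.png')[120:320,190:400];cv2.imwrite('pics/c.png',cv2.resize(i,None,fx=3,fy=3,interpolation=2))"
```

```text
corner [0.7787 0.092  0.01  ]
corner [ 0.7339 -0.2617  0.01  ]
corner [ 0.4193 -0.2155  0.01  ]
corner [0.4552 0.1245 0.01  ]
0.32 18.912054996715952 [ 0.5383 -0.0602 -0.1243]
top gate_left_pad [271.8 221.4] [6.417  0.6953]
top gate_right_pad [351.8 234.6] [-0.5235 -0.0964]
top plunger_top [348.3 173.7] [3.8636 4.0406]
side gate_left_pad [298.7 207.6] [-0.7359  1.5806]
side gate_right_pad [331.8 197.9] [-2.4773  0.262 ]
side plunger_top [295.3 157.2] [-2.736   3.0212]
gate_left_pad [0.4961 0.0216 0.1655]
gate_right_pad [ 0.4754 -0.1442  0.1101]
plunger_top [ 0.5817 -0.1322  0.212 ]
-0.32 57.06216023158173 [ 0.5329 -0.0644 -0.134 ]
top gate_left_pad [271.8 221.4] [1.1952 5.4609]
top gate_right_pad [351.8 234.6] [-1.2587 -1.2486]
top plunger_top [348.3 173.7] [6.1658 6.8786]
side gate_left_pad [298.7 207.6] [-1.5564 22.6925]
side gate_right_pad [331.8 197.9] [ -1.8447 -14.936 ]
side plunger_top [295.3 157.2] [-0.0174  2.7381]
gate_left_pad [0.4935 0.0329 0.1101]
gate_right_pad [ 0.4712 -0.1327  0.1655]
plunger_top [ 0.5756 -0.1367  0.212 ]
```

View pics/c.png

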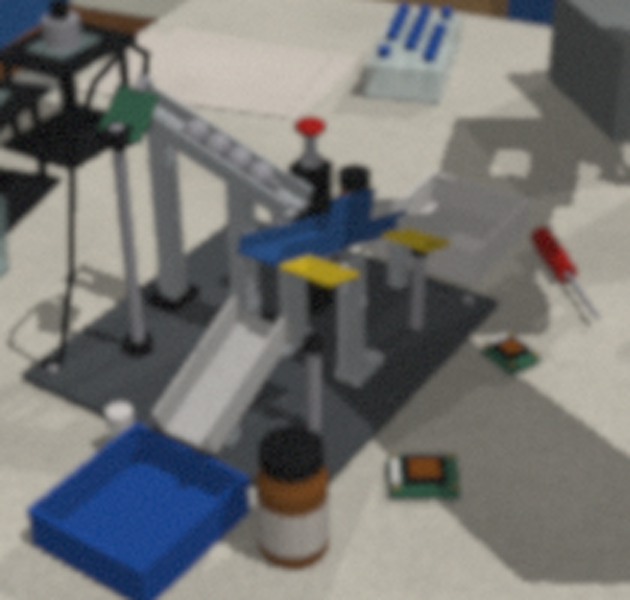

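Emit:
play_rows(twist=[[0,0,0],[0,0,0],[0,0,0],[0,0,0],[0,0,0],[0,0,0],[0,0,0],[0,0,0]], slide=[[0,0,0.6],[0.3,0.7,1],[0.6,1.5,1],[0.95,2.3,1],[1.3,3.1,1],[1.6,3.9,1],[1.95,4.7,1],[2.3,5.5,1]], hand=[0,0,0,0,0,0,0,0])

```text
time: 2.1
eef_pos: [0.3626, -0.2974, 0.2815]
tool_rot: [2.167, 1.57, -0.568]
force: [1.0, -0.2, 0.3]
gripper_width: 0.002
```

Emit:
play_rows(twist=[[0,0,0],[0,0,0],[0,0,0],[0,0,0],[0,0,0],[0,0,0],[0,0,0],[0,0,0]], slide=[[0.35,0.85,0],[0.7,1.7,0],[1.05,2.6,0],[1.4,3.5,0],[1.75,4.4,0],[2.1,5.2,0],[2.4,5.9,0],[2.6,6.45,0]], hand=[0,0,0,0,0,0,0,0])

```text
time: 2.9
eef_pos: [0.4934, 0.0273, 0.2817]
tool_rot: [2.66, 1.57, -0.074]
force: [1.4, -0.7, 0.8]
gripper_width: -0.002
```

Run:
```python
from fit import *
from scipy.spatial.transform import Rotation as Rn
s=robot.read_state(); print(s['eef_pos'],s['time'],robot.read_state()['qpos']); print(Rn.from_euler('xyz',s['tool_rot']).as_matrix())
im=snap('wrist','w1.png')
for l,z in(('gate_left_pad',.1655),('plunger_top',.212),('gate_right_pad',.11)):
    for r in robot.pinpoint('wrist',l)[:2]: print(l,r['score'],np.round(r['pixel']),atz('wrist',r['pixel'],z))
    for r in robot.cut_out('wrist',l)[:1]: 
        v,u=np.nonzero(r['pixels']); print('cut',r['rect'],u.mean(),v.mean(),atz('wrist',(u.mean(),v.mean()),z))
```

```text
[0.4934 0.0273 0.2817] 2.9 [ 0.0524  0.0969  1.8479 -0.0002  1.1956  1.2156]
[[ 0.0013  0.3965 -0.918 ]
 [-0.0001 -0.918  -0.3965]
 [-1.      0.0006 -0.0011]]
gate_left_pad 0.86 [283. 198.] [0.4998 0.0267 0.1655]
cut [249.2, 112.4, 472.3, 283.4] 359.1365066613108 193.07404431947512 [ 0.5278 -0.0305  0.1655]
plunger_top 0.96 [541. 198.] [ 0.5802 -0.1299  0.212 ]
cut [425.0, 139.7, 560.0, 212.7] 520.933400605449 189.29616548940464 [ 0.5795 -0.1143  0.212 ]
gate_right_pad 0.75 [414. 266.] [ 0.4693 -0.1439  0.11  ]
gate_right_pad 0.57 [491. 100.] [ 0.6431 -0.1204  0.11  ]
cut [249.6, 114.3, 474.6, 286.0] 358.71844925261075 193.0706436420722 [ 0.5179 -0.0518  0.11  ]
```

View pics/w1.png

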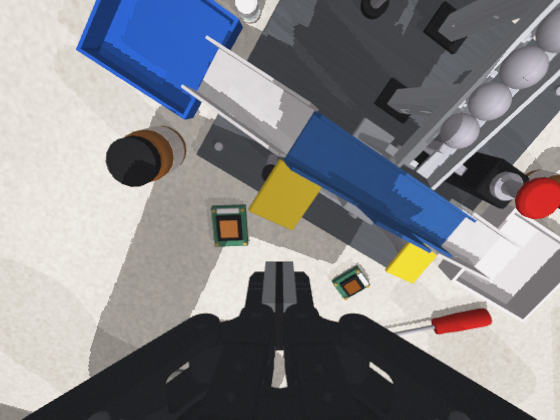

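The wrist view shows the left pad at about (286,194), which is (0.500, 0.026), with the TCP slightly to the robot side of its centre. The red cap is at (541,198), which agrees with the rig fit. Now I press straight down.

Emit:
play_rows(twist=[[0,0,0],[0,0,0],[0,0,0],[0,0,0],[0,0,0],[0,0,0],[0,0,0],[0,0,0]], slide=[[0,0,-0.8],[0,0,-1.6],[0,0,-2.1],[0,0,-2.3],[0,0,-2.5],[0,0,-2.7],[0,0,-2.9],[0,0,-3.1]], hand=[0,0,0,0,0,0,0,0])

```text
time: 4.05
eef_pos: [0.4928, 0.0241, 0.1264]
tool_rot: [2.384, 1.569, -0.352]
force: [-0.1, -0.2, -1.4]
gripper_width: -0.003
```

Emit:
play_rows(twist=[[0,0,0],[0,0,0],[0,0,0],[0,0,0],[0,0,0],[0,0,0]], slide=[[0,0,-0.1],[0,0,0.3],[0,0,1],[0,0,2],[0,0,3],[0,0,3.0]], hand=[0,0,0,0,0,0])

```text
time: 4.65
eef_pos: [0.4966, 0.0243, 0.2833]
tool_rot: [2.728, 1.558, -0.008]
force: [-0.0, 0.4, -0.6]
gripper_width: 0.002
```

```bash
python3 - <<'E'
from fit import *
print(robot.read_state()['eef_pos'])
snap('wrist','w2.png')
for l,z in(('plunger_top',.212),('gate_left_pad',.11)):
    for r in robot.pinpoint('wrist',l)[:1]: print(l,r['score'],np.round(r['pixel']),atz('wrist',r['pixel'],z))
E
python3 fit.py
```

```text
[0.4966 0.0243 0.2833]
plunger_top 0.74 [535. 200.] [ 0.5782 -0.1254  0.212 ]
gate_left_pad 0.81 [261. 178.] [0.4955 0.0436 0.11  ]
corner [0.7787 0.092  0.01  ]
corner [ 0.7339 -0.2617  0.01  ]
corner [ 0.4193 -0.2155  0.01  ]
corner [0.4552 0.1245 0.01  ]
0.32 58.507310486534024 [ 0.5435 -0.0563 -0.1553]
top gate_left_pad [267.5 226.8] [ 8.2663 -8.2806]
top gate_right_pad [348.1 229.1] [0.5073 4.246 ]
top plunger_top [352.9 175.3] [-2.0587  1.0579]
side gate_left_pad [293.5 229.7] [  0.6848 -20.1634]
side gate_right_pad [328.7 181.7] [-1.0323 17.274 ]
side plunger_top [293.8 159.1] [-2.6305  1.322 ]
gate_left_pad [0.5039 0.0268 0.1655]
gate_right_pad [ 0.4781 -0.1382  0.1101]
plunger_top [ 0.5847 -0.1295  0.212 ]
-0.32 10.047616790395768 [ 0.5403 -0.0607 -0.131 ]
top gate_left_pad [267.5 226.8] [ 3.9411 -3.0147]
top gate_right_pad [348.1 229.1] [0.7    0.7371]
top plunger_top [352.9 175.3] [-0.3817  1.7447]
side gate_left_pad [293.5 229.7] [0.4895 0.6667]
side gate_right_pad [328.7 181.7] [-1.8241  1.2786]
side plunger_top [293.8 159.1] [-1.6065  0.9068]
gate_left_pad [0.5006 0.0364 0.1101]
gate_right_pad [ 0.4788 -0.1293  0.1655]
plunger_top [ 0.5832 -0.133   0.212 ]
```

View pics/w2.png

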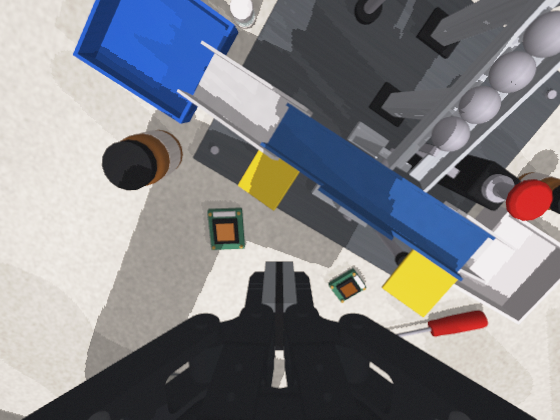

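The gate has rocked over: the left pad is now low at (268,178) and the right pad raised at (420,283). Next, move above the plunger.

Emit:
play_rows(twist=[[0,0,0],[0,0,0],[0,0,0],[0,0,0],[0,0,0],[0,0,0]], slide=[[0.4,-0.75,0],[0.8,-1.5,0],[1.2,-2.2,0],[1.5,-2.8,-0.2],[1.7,-3.1,-0.6],[1.7,-3.1,-0.8]], hand=[0,0,0,0,0,0])

```text
time: 5.8
eef_pos: [0.5778, -0.1328, 0.2338]
tool_rot: [0.21, 1.57, -2.528]
force: [-0.9, 0.8, -0.8]
gripper_width: -0.005
```

Run:
```python
from fit import *
print(robot.read_state()['eef_pos'])
a=snap('wrist','w3.png'); 
b=robot.read_camera('side')[110:270,220:380]
cv2.imwrite('pics/w3b.png',np.hstack([cv2.resize(a,(400,300)),cv2.resize(b,(300,300))])[:,:,::-1])
for l,z in(('plunger_top',.212),):
    for r in robot.pinpoint('wrist',l)[:1]: print(l,r['score'],np.round(r['pixel']),atz('wrist',r['pixel'],z))
```

```text
[ 0.5778 -0.1328  0.2338]
plunger_top 0.71 [278. 249.] [ 0.5793 -0.1286  0.212 ]
```

View pics/w3b.png

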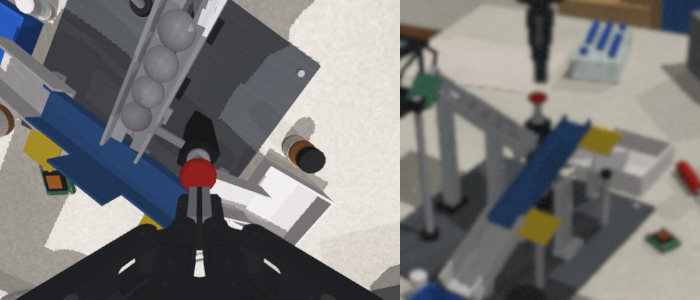

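The wrist view shows the cap just under and ahead of the fingertips, and the side view confirms the alignment. Press down gently.

Emit:
play_rows(twist=[[0,0,0],[0,0,0],[0,0,0],[0,0,0],[0,0,0],[0,0,0],[0,0,0],[0,0,0]], slide=[[0.04,0.06,-0.15],[0.04,0.06,-0.3],[0.04,0.06,-0.42],[0.04,0.06,-0.54],[0.04,0.06,-0.66],[0.04,0.06,-0.78],[0.04,0.06,-0.78],[0.04,0.06,-0.78]], hand=[0,0,0,0,0,0,0,0])

```text
time: 6.75
eef_pos: [0.5786, -0.1272, 0.1959]
tool_rot: [-0.58, 1.569, 2.967]
force: [-0.5, 0.3, 2.6]
gripper_width: 0.001
```

Emit:
play_rows(twist=[[0,0,0],[0,0,0],[0,0,0],[0,0,0],[0,0,0],[0,0,0],[0,0,0],[0,0,0]], slide=[[0,0,-0.03],[0,0,-0.03],[0,0,-0.03],[0,0,-0.03],[0,0,-0.03],[0,0,-0.03],[0,0,-0.03],[0,0,-0.03]], hand=[0,0,0,0,0,0,0,0])

```text
time: 7.55
eef_pos: [0.5786, -0.1272, 0.1945]
tool_rot: [-0.535, 1.569, 3.012]
force: [-0.8, 0.5, 3.1]
gripper_width: -0.0
```

Emit:
play_rows(twist=[[0,0,0],[0,0,0],[0,0,0],[0,0,0],[0,0,0],[0,0,0],[0,0,0],[0,0,0]], slide=[[0,0,0],[0,0,0],[0,0,0],[0,0,0],[0,0,0],[0,0,0],[0,0,0],[0,0,0]], hand=[0,0,0,0,0,0,0,0])

```text
time: 8.35
eef_pos: [0.5787, -0.1272, 0.1945]
tool_rot: [-0.534, 1.569, 3.013]
force: [-0.0, 0.7, 3.3]
gripper_width: 0.0
```

Run:
```python
from fit import *
s=robot.read_state();print(s['eef_pos'],s['force'],s['time'])
a=robot.read_camera('top')[90:290,160:450]; b=robot.read_camera('side')[120:330,190:400]
cv2.imwrite('pics/p4.png',np.hstack([cv2.resize(a,(435,300)),cv2.resize(b,(300,300))])[:,:,::-1])
```

```text
[ 0.5787 -0.1272  0.1945] [-0.0355  0.7203  3.2553] 8.35
```

View pics/p4.png

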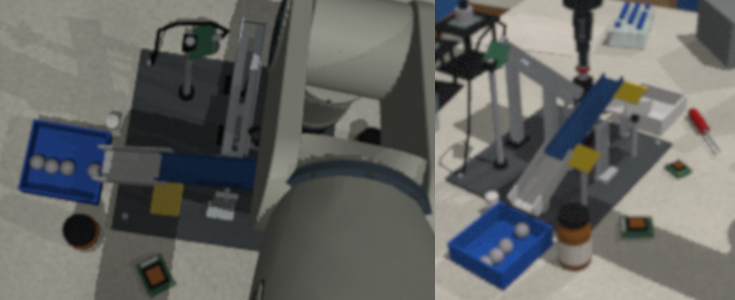

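Three balls are in the blue tray and the fourth is at the chute mouth, at (93,171). I hold for longer before releasing.

Emit:
play_rows(twist=[[0,0,0],[0,0,0],[0,0,0],[0,0,0],[0,0,0],[0,0,0],[0,0,0],[0,0,0]], slide=[[0,0,0],[0,0,0],[0,0,0],[0,0,0],[0,0,0],[0,0,0],[0,0,0],[0,0,0]], hand=[0,0,0,0,0,0,0,0])

```text
time: 9.25
eef_pos: [0.5786, -0.1272, 0.1945]
tool_rot: [-0.531, 1.569, 3.015]
force: [0.1, 0.5, 3.3]
gripper_width: -0.003
```

Emit:
play_rows(twist=[[0,0,0],[0,0,0],[0,0,0],[0,0,0],[0,0,0],[0,0,0],[0,0,0],[0,0,0]], slide=[[0,0,0],[0,0,0],[0,0,0],[0,0,0],[0,0,0],[0,0,0],[0,0,0],[0,0,0]], hand=[0,0,0,0,0,0,0,0])

```text
time: 10.05
eef_pos: [0.5787, -0.1272, 0.1945]
tool_rot: [-0.523, 1.569, 3.024]
force: [-0.2, -0.1, 2.1]
gripper_width: -0.0
```

Run:
```python
from fit import *
a=robot.read_camera('top')[90:290,160:450]; b=robot.read_camera('side')[120:330,190:400]
cv2.imwrite('pics/p5.png',np.hstack([cv2.resize(a,(435,300)),cv2.resize(b,(300,300))])[:,:,::-1])
```

```text
(no output)
```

View pics/p5.png

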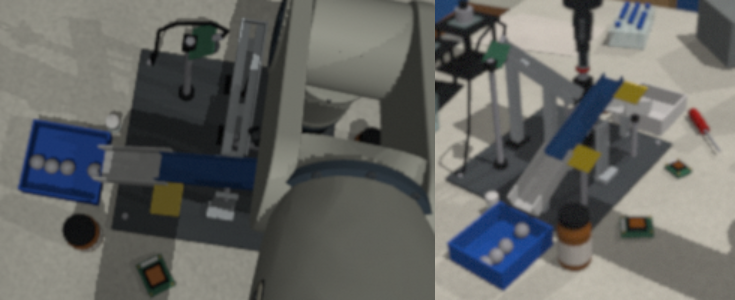

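All four balls are at rest in the blue tray, at side-crop pixels (486,262), (496,256), (506,245) and (522,229). Now release the plunger and move clear.

Emit:
play_rows(twist=[[0,0,0],[0,0,0],[0,0,0],[0,0,0],[0,0,0],[0,0,0],[0,0,0],[0,0,0]], slide=[[0,0,0.2],[0,0,0.5],[0,0,1],[0,0,1.7],[-0.5,-0.6,1.8],[-1.0,-1.3,1.8],[-1.5,-2.0,1.8],[-2.0,-2.6,1.8]], hand=[0,0,0,0,0,0,0,0])

```text
time: 10.95
eef_pos: [0.4776, -0.2587, 0.2859]
tool_rot: [0.249, 1.57, -2.487]
force: [0.5, 0.2, 0.2]
gripper_width: -0.002
```

Emit:
play_rows(twist=[[0,0,0],[0,0,0],[0,0,0],[0,0,0],[0,0,0],[0,0,0],[0,0,0],[0,0,0]], slide=[[-0.4,-0.8,0],[-0.8,-1.6,0],[-1.2,-2.4,0],[-1.6,-3.2,0],[-1.8,-4,0],[-2,-4.5,0],[-2,-4.5,0],[-2,-4.5,0]], hand=[0,0,0,0,0,0,0,0])

```text
time: 11.75
eef_pos: [0.3773, -0.4838, 0.2865]
tool_rot: [0.207, 1.57, -2.531]
force: [0.6, 0.4, 0.4]
gripper_width: 0.003
```

Run:
```python
from fit import *
a=robot.read_camera('top')[90:290,160:450]; b=robot.read_camera('side')[120:330,190:400]
cv2.imwrite('pics/p6.png',np.hstack([cv2.resize(a,(435,300)),cv2.resize(b,(300,300))])[:,:,::-1])
for c in('top','side'):
    r=robot.pinpoint(c,'plunger_top'); print(r[0]['pixel'] if r else None, proj(c,[.581,-.130,.212]), proj(c,[.581,-.130,.194]))
```

```text
[349.7, 174.5] [351.1333 178.0734] [349.6439 180.1748]
[296.2, 158.4] [292.4627 160.5905] [292.5398 166.4777]
```

View pics/p6.png

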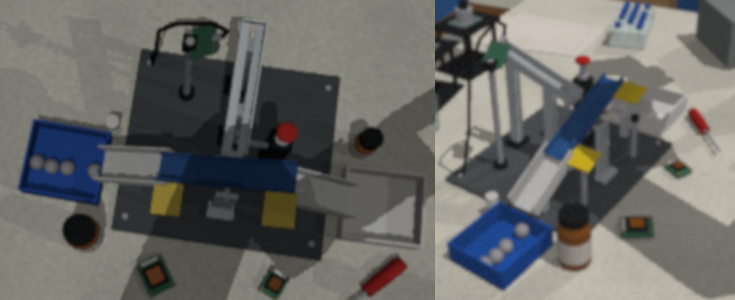

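The plunger is up, the gate is over, the track is empty, four balls are in the blue tray, and nothing else has moved.

```bash
python3 -c "
from bench import robot
print(robot.job_done())"
```

```text
the job is handed in; nothing more can be done
None
```

The job is done and handed in. I pushed the raised left end of the gate down so it rocked over and stayed. Then I pressed the red plunger and held it for about 3.5 s, while the four balls ran down the left chute into the blue tray. After that I let the plunger spring up and moved the arm clear, at about 12 s of robot time.

- **Last pictures (top and side):** The gate rests with its right end raised, and the feed track and white tray are empty. All four balls are at rest in the blue tray. The trays, jars, boards, vial and screwdriver look unmoved.
- **Plunger:** Its cap shows at its raised height in both cameras. The network's pixel is a few pixels off my projection, but nearer the raised position than the pressed one.
- **Forces:** The arm reported about 3 N at most at the end of each move, including with the plunger held down.

No check failed. `job_done` gives no verdict.

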